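# Find the spare pipette and lay it on the slanted rest

### The arm

A 7-joint arm with a two-finger parallel gripper is mounted at the origin on the work surface. World frame = base frame: x ahead of the robot, y to its left, z up, the work surface at z = 0. Lengths are in mm, angles in rad, forces in N, time in s.
With the tool pointing down it reaches from about 350 to 900 mm from the base axis. Payload 7.2 kg.
Tool frame: the origin (TCP) lies midway between the tips of the shut fingers; the grasp point (between the pads) lies 19 mm behind it (bot.grip_point_offset is the distance from the TCP to the grasp point, in mm); z points along the fingers, y is the line along which they close (so a half turn about z gives the same grasp; the last joint's range is limited). The gripper opens to 88 mm and grips with 3 to 60 N. Pads are 20 mm wide; open, the fingers measure 115 mm over their backs; the gripper's body (75 mm by 178 mm) begins 61 mm behind the grasp point.
Start: joints at [1.203, 0.411, -0.013, 1.596, 0.006, 1.134, -0.082], TCP at [184.569, -597.13, 199.153] pointing down, gripper open.
Joint ranges: [-2.95, 2.95], [-0.29, 1.99], [-1.47, 1.44], [0.14, 2.54], [-1.03, 4.17], [0.13, 1.85], [-2.86, 2.86]. Speed limits (rad/s): [2.39, 2.39, 3.01, 3.01, 3.14, 3.14, 3.14].

### API

Orientations are given as a rotation vector (axis times angle).
In Python, from workcell import bot gives the robot as it stands.
- The arm moves only by the tool carry_out, never from a script. Its arguments are lists of equal length, an entry for each row: "travel": the shift along the tool's x, y, z in units of 4 cm (1.0 is 4 cm), a list of three; "dr": the turn, a rotation vector about the tool's x, y, z in units of 0.12 rad (1.0 is 0.12 rad), a list of three. A call has 1 to 12 rows; each row shifts and turns the commanded pose from where the row before left it, along the tool's axes as they then stand; what a row does not reach is not made up. A row lasts 1/8 s, in which the tool goes at most 62.5 mm and 10.7 degrees, less where a joint would pass 70% of its speed; a pose out of reach is approached as far as the arm can. A call with a number of a shift or a turn outside -1 to 1 is refused whole. A call with a gripper value outside its range is refused whole. "hand" is the opening, from -1 (shut) to 1 (fully open), set as the call begins (left out, the last holds). The fingers move at their own pace and stop on an object; "force" is the grip in N (left out, the last holds). Time passes only in rows, so rows that do not move let the fingers close. It gives the time, the measured TCP pose, the force, the opening and the grip force at its end, in the units of the state.
- bot.state(): the state, without advancing time (a new reading comes with each control period).
- bot.grab_frame(name): name is "scene" or "top"; returns a dict with "frame" (384x512x3 uint8, red, green, blue), "camera_matrix" (3x3 intrinsics, pixels), "dist" ([k1, k2, p1, p2, k3] as OpenCV has them; the pictures are not rectified), "camera_from_world" (4x4, takes a point from world to camera coordinates). Camera axes: x right, y down, z forward; pixel columns grow to the right and rows downward; lengths in mm; the calibration is good to about 2 mm. A picture is of the moment at which its call begins. There is no depth.
- bot.job_done(): hands the job in; it is judged then, once.
Trained networks look in the newest picture that a camera, given by its name, has taken for a name from the list of things; names that differ only in an ending like _2 or _b are one class to them, and where a whole thing is asked for, a point or a joint stands for the part that bears it (a point fixed in the world has none). Each returns a list of dicts, best first, with "score" (0 to 1); they miss things now and then, are a little off and sometimes report something else, mostly with a low value. They report only what shows in the picture. A call takes as long as a camera call. They do not tell look-alikes from the thing itself.
- bot.regions_of(camera, label): "mask" (384x512 bool, what is visible of it).
- bot.place_of(camera, label): "location" ([x, y, z] in mm, in world coordinates, good to about 4 mm: a listed point, or the origin of a listed thing).
The state is a dict: "time": time; "joint_positions": joint angles; "joint_vel": joint speeds; "tau": joint torques, N m; "ee_pos": TCP position; "tool_rot": TCP orientation; "wrist_force": force on the tool from outside, world axes, zero at the start; "ft_torque": the same for the moment, N m; "finger_gap": finger opening in mm; "grasp_force": force on a finger pad.
Only numpy, scipy, OpenCV 4.12 (cv2) and the standard library are available. Lean on these libraries where they do the work, as an engineer would, in place of code of your own. Each camera call takes 0.05 s, during which the arm holds its last target. There are 200 camera calls.

### The job

One of the three shut, lidded pipette cases on the bench holds the spare pipette; open them one at a time, each shut again before the next is opened, to find it. Take the pipette out and lay it gently, nose down, in the free place of the slanted pipette rest so that it lies on both rubber pads. Finish with all three cases shut, and do not disturb the other pipette, the marker or the tube cap.

Things in the scene. Friction and masses are not known exactly. Their poses are not given: they have to be found in the camera images.
- case_a: One of three alike off-white lidded pipette cases, fixed to the bench: 176 long (x) x 104 wide (y) x 50 mm high without lid, walls and floor 4 mm. Origin under its centre; -x is the front with the lid's handle, +x the hinge end. In every start one case (it could be any) holds the spare pipette, one holds a tube block, one is empty. More under case_b, case_c, other_pipette.
- case_b: Case like case_a. The spare pipette lies along its case's x axis, nose to the hinge, its origin within 6 mm of the case's middle and 12 mm above the bench (handle top 36 mm, hook 45 mm up), 36 mm free beside the handle each side. It has the shape of other_pipette, 0.06 to 0.13 kg, and is not tracked. The tube block: aluminium, 60 x 38 x 28 mm, on the floor amid its case.
- case_c: Case like case_a. In each case two ribs, 10 mm thick, run across the floor: at x = -46 mm, top 12 mm above the bench, cheeks up to 22 mm leaving a 30 mm gap for the handle; at x = +45 mm, top 18 mm, cheeks up to 26 mm leaving an 18 mm gap for the shaft. Between the ribs the floor (4 mm) is bare, open to fingers.
- lid_a (a joint): Lid angle, rad: 0 shut, grows as the handle rises, 1.7 at the stop. Lid 0.09 kg, a 5 mm plate 104 mm wide, underside 50 mm up when shut. Hinge axis along the case's y at x = +90.5, z = 50 mm of the case's frame. No catch. Let go below about 1.35 rad it falls shut softly by itself (about 1 s); above 1.55 it falls back and stays open on its stop.
- handle_a (a point): Middle of the lid's bow handle: a round bar 8 mm thick along the case's y, on two posts 62 mm apart, 32 mm above the lid's top face; when shut at x = -74.5, z = 87 mm of the case's frame (165 mm in front of the hinge axis, 37 mm above it). It turns with the lid: its z points out of the lid's top.
- lid_b (a joint): Lid angle of case_b, as lid_a.
- handle_b (a point): Handle of the lid of case_b, as handle_a.
- lid_c (a joint): Lid angle of case_c, as lid_a.
- handle_c (a point): Handle of the lid of case_c, as handle_a.
- rest: Grey two-place pipette rest, fixed: base 176 (x) x 136 (y) x 8 mm, origin under its centre. Two notched plates, 10 mm thick, 81 mm apart, carry pipettes sloping 0.35 rad nose down to the rest's +x: the high plate (-x) has 30 mm notches for the handle, the low plate 17 mm slots for the shaft, rubber pads at the bottom. Places at y = -38 mm (free) and +38 mm (taken). Open between the plates down to the base.
- free_place (a point): At (0, -38, 46) mm of the rest's frame: where the origin of a pipette laid in the free place ideally comes, its x axis tipped nose down by 0.35 rad about the rest's y. The point's own axes are the rest's, not tipped. A pipette up to 12 mm up-slope or 7 mm down-slope of it still lies properly; farther down its handle meets the low plate.
- neck_pad: Black rubber pad, 10 x 30 x 3 mm, bottom of the free handle notch: origin mid of its top face, 42 mm up-slope of free_place; axes tipped with the slope (x down-slope, z square to the slope). The notch sides rise 13 mm above it.
- nose_pad: Black rubber pad, 10 x 17 x 3 mm, bottom of the free shaft slot: origin mid of its top face, 39 mm down-slope of free_place and 6 mm up square to the slope; axes tipped as the neck pad's. Slot sides rise 12 mm above it; only the thin shaft can reach it.
- other_pipette: Pale compact pipette in the taken place of the rest: leave it. 150 mm long; origin midway, level with the handle's underside; x to the nose, z to the hook. Handle 24 x 24 mm from x = -55 to +25; shaft 12 mm thick on the handle's axis (z = 12) from +25 to +55, tapering to 7 at +75; button 18 mm thick at -75; finger hook on top, x -53 to -31, up to z = 33. Balances near x = -12.
- marker: Dark marker pen lying on the bench in front of the cases, 130 mm long, 13 mm thick; bystander. Origin under its middle.
- tube_cap: Blue screw cap lying on the bench in front, 36 mm across, 14 mm high; bystander. Origin under its centre.
Not all that is in view belongs to the job. Leave any turquoise look-alike of the case_b alone. Leave any turquoise look-alike of the case_a alone.

How it is judged:
By the outcome, as a careful person would: the job done as asked, in the order asked, and still so for the second after the job is handed in, with the robot touching nothing.
It also fails if it takes over 72 s, if anything falls off the work surface, if the arm or the gripper's body presses on something with over 40 N, if the wrist force passes 120 N, or if a joint passes its speed limit or range.

## Working session

There is one attempt and no reset: what is moved stays moved. The work goes in short steps, Python scripts to look and compute and a tool call to move; the robot and the scene stay as the last step left them, time stands still between calls to the robot, and variables do not carry over. Pictures are saved under pics/ and viewed, at most 10 in all, crops included, and the job is handed in when it is done.

Besides the shell and the picture viewer there is one more tool, called after "Emit:" as name(argument=value, ...), one argument or row to a line, values as JSON. carry_out: Moves the arm, as the interface text tells. Shifts and turns lie within -1 to 1; 1 stands for 4 cm of shift or 0.12 rad of turn. Its arguments: {"type":"object","properties":{"travel":{"type":"array"},"dr":{"type":"array"},"hand":{"type":"number"},"force":{"type":"number"}},"required":["travel","dr"]}

```bash
ls; mkdir -p pics; python3 - <<'E'
from workcell import bot
import cv2,numpy as np
s=bot.state();print({k:np.round(v,3).tolist() for k,v in s.items()}, bot.grip_point_offset)
for c in("scene","top"):
    f=bot.grab_frame(c);cv2.imwrite(f"pics/{c}0.png",f["frame"][:,:,::-1])
    print(c,np.round(f["camera_from_world"],3).tolist(),np.round(f["camera_matrix"],1).tolist(),f["dist"])
    for l in("case_a","handle_a","rest","free_place","neck_pad","nose_pad","other_pipette","marker","tube_cap"):
        print(l,[(round(float(d["score"]),2),np.round(d["location"]).tolist()) for d in bot.place_of(c,l)])
E
```

```text
pics
{'time': 0.0, 'joint_positions': [1.203, 0.412, -0.013, 1.597, 0.006, 1.134, -0.082], 'joint_vel': [-0.0, -0.0, 0.001, 0.001, -0.001, -0.0, 0.001], 'tau': [0.0, -58.795, 0.642, -29.107, -0.054, 0.018, 0.0], 'ee_pos': [184.401, -596.618, 198.349], 'tool_rot': [-3.105, -0.469, 0.001], 'wrist_force': [0.555, 0.347, -0.229], 'ft_torque': [0.028, 0.01, 0.023], 'grasp_force': 0.0, 'finger_gap': 87.716} 18.700000000000003
scene [[-0.231, 0.973, -0.015, 102.795], [0.636, 0.14, -0.759, -203.066], [-0.736, -0.185, -0.651, 1209.993], [0.0, 0.0, 0.0, 1.0]] [[353.2, 0.0, 260.1], [0.0, 353.2, 196.0], [0.0, 0.0, 1.0]] [-0.05738119  0.          0.          0.          0.        ]
case_a [(0.96, [526.0, 84.0, -2.0]), (0.95, [183.0, -307.0, -2.0]), (0.85, [532.0, -233.0, -1.0]), (0.68, [538.0, -75.0, -1.0]), (0.59, [197.0, 316.0, 2.0])]
handle_a [(0.94, [459.0, -235.0, 88.0]), (0.82, [454.0, -70.0, 88.0]), (0.78, [117.0, -331.0, 90.0]), (0.65, [125.0, 300.0, 89.0]), (0.62, [450.0, 76.0, 86.0])]
rest [(0.83, [536.0, 229.0, -1.0]), (0.17, [381.0, -341.0, -3.0])]
free_place [(0.64, [530.0, 197.0, 53
[... 468 characters left out ...]
0.          0.          0.          0.        ]
case_a [(0.8, [531.0, -235.0, -1.0]), (0.77, [194.0, 314.0, 1.0]), (0.68, [526.0, 83.0, 3.0]), (0.56, [537.0, -69.0, -2.0]), (0.55, [184.0, -309.0, 2.0])]
handle_a [(0.9, [125.0, 298.0, 85.0]), (0.89, [117.0, -328.0, 89.0]), (0.84, [461.0, -67.0, 86.0]), (0.62, [447.0, 79.0, 85.0]), (0.61, [456.0, -238.0, 87.0])]
rest [(0.88, [532.0, 231.0, -0.0])]
free_place [(0.9, [534.0, 192.0, 44.0]), (0.61, [528.0, 270.0, 44.0])]
neck_pad [(0.37, [492.0, 194.0, 64.0])]
nose_pad [(0.48, [571.0, 198.0, 41.0])]
other_pipette [(0.9, [529.0, 270.0, 44.0]), (0.74, [372.0, -337.0, 4.0])]
marker [(0.62, [374.0, -338.0, 4.0])]
tube_cap [(0.59, [366.0, 310.0, 2.0])]
```

View pics/top0.png

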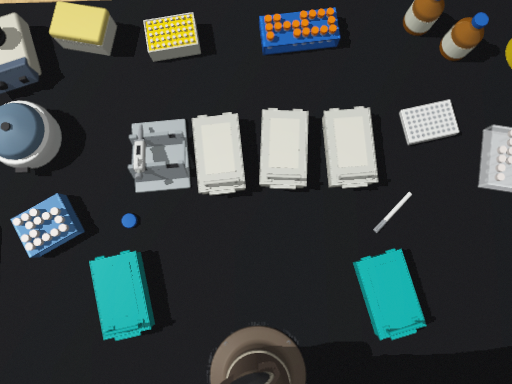

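View pics/scene0.png

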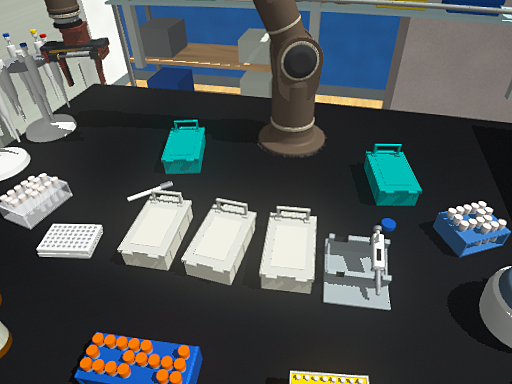

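Top: three white cases at pixels (350,147), (284,147), (219,153), and the rest at (162,156) with the other pipette at (140,155). The turquoise look-alikes are in front at (120,295) and (390,293), and I'll leave them. I'll fit the poses by silhouette.

```bash
cat > h.py <<'E'
from workcell import bot
import cv2,numpy as np
from scipy.optimize import minimize
from scipy.spatial.transform import Rotation as Ro
def proj(f,P):
    T=f["camera_from_world"]; r,_=cv2.Rodrigues(T[:3,:3])
    return cv2.projectPoints(np.float64(P).reshape(-1,1,3),r,T[:3,3],f["camera_matrix"],f["dist"])[0].reshape(-1,2)
def box(x0,x1,y0,y1,z0,z1): return np.array([[x,y,z] for x in(x0,x1) for y in(y0,y1) for z in(z0,z1)],float)
def place(P,p): return Ro.from_euler('z',p[2]).apply(P)+[p[0],p[1],0]
def render(f,boxes,p,S=4):
    m=np.zeros((384*S,512*S),np.uint8)
    for b in boxes:
        h=cv2.convexHull(((proj(f,place(b,p))+.5)*S).astype(np.float32)).astype(np.int32); cv2.fillConvexPoly(m,h,1)
    return cv2.resize(m.astype(np.float32),(512,384),interpolation=cv2.INTER_AREA)
def fit(views,boxes,p0):
    def cost(q):
        p=[p0[0]+q[0],p0[1]+q[1],p0[2]+q[2]/100]; c=0
        for f,m in views:
            r=render(f,boxes,p); c+=1-np.minimum(r,m).sum()/np.maximum(r,m).sum()
        return c
    o=minimize(cost,[0,0,0],method='Nelder-Mead',options=dict(initial_simplex=[[-4,-4,-4],[5,-3,2],[-3,5,3],[2,2,7]],maxiter=120))
    return np.array([p0[0]+o.x[0],p0[1]+o.x[1],p0[2]+o.x[2]/100]),o.fun
def rows(targets,dmax=36,amax=.115,pose=None):
    """targets: (TCP pos, Rotation, [n rows]); prints rows in tool axes/units"""
    s=bot.state(); p,R=(np.array(s["ee_pos"]),Ro.from_rotvec(s["tool_rot"])) if pose is None else pose
    tr,dr=[],[]
    for t in targets:
        q,Q=np.array(t[0],float),t[1]; w=(R.inv()*Q).as_rotvec()
        n=max(1,int(np.ceil(max(np.linalg.norm(q-p)/dmax,np.linalg.norm(w)/amax)))); n=max(n,t[2]) if len(t)>2 else n
        step=(q-p)/n
        for i in range(n):
            d=np.round(R.inv().apply(q-p if i==n-1 else step)/40,2); e=np.round((R.inv()*Q).as_rotvec()/(n-i)/.12,2)
            tr.append(d.tolist());dr.append(e.tolist()); p=p+R.apply(d*40); R=R*Ro.from_rotvec(e*.12)
    for i in range(0,len(tr),12): print(f"rows {i}:\n travel {tr[i:i+12]}\n dr {dr[i:i+12]}".replace(" ","") )
    return p,R
def down(yawx): # tool z down, tool x at world yaw
    a=yawx; return Ro.from_matrix(np.array([[np.cos(a),np.sin(a),0],[np.sin(a),-np.cos(a),0],[0,0,-1]]))
E
python3 - <<'E'
from h import *
V={c:bot.grab_frame(c) for c in("top","scene")}
M={c:bot.regions_of(c,"case_a") for c in V}; MR={c:bot.regions_of(c,"rest") for c in V}
case=[box(-88,90,-52,52,0,55)]
hb=box(-78.5,-70.5,-35,35,55,91)
def best(c,ms,boxes,p):
    r=render(V[c],boxes,p); l=[(np.minimum(r,m["mask"]).sum()/np.maximum(r,m["mask"]).sum(),m["mask"].astype(np.float32)) for m in ms]
    return max(l,key=lambda t:t[0])
for n,p in zip("RML",([531,-234,0],[537,-72,0],[526,83,0])):
    for cs in(("top",),("scene",),("top","scene")):
        v=[(V[c],best(c,M[c],case,p)[1]) for c in cs]
        r,f=fit(v,case+[hb],p); print(n,cs,r.round(3),round(f,3))
rest=[box(-88,88,-68,68,0,8)]
for cs in(("top",),("scene",)):
    b=best(cs[0],MR[cs[0]],rest,[533,230,0]); print(cs,b[0], fit([(V[cs[0]],b[1])],rest,[533,230,0]))
    cv2.imwrite(f"pics/mr_{cs[0]}.png",(b[1]*255).astype(np.uint8))
f=V["top"]["frame"];cv2.imwrite("pics/rest_top.png",cv2.resize(f[105:205,115:205,::-1],None,fx=6,fy=6,interpolation=cv2.INTER_CUBIC))
E
```

```text
R ('top',) [ 5.35207e+02 -2.33954e+02  5.90000e-02] 0.048
R ('scene',) [ 5.31655e+02 -2.29995e+02  5.20000e-02] 0.039
R ('top', 'scene') [ 5.33724e+02 -2.32508e+02  5.80000e-02] 0.122
M ('top',) [ 5.35152e+02 -7.26250e+01 -4.60000e-02] 0.055
M ('scene',) [ 5.31282e+02 -7.06690e+01 -6.20000e-02] 0.034
M ('top', 'scene') [ 5.31625e+02 -7.10440e+01 -6.30000e-02] 0.1
L ('top',) [5.25868e+02 8.47840e+01 4.40000e-02] 0.074
L ('scene',) [5.22216e+02 8.64140e+01 8.30000e-02] 0.057
L ('top', 'scene') [5.23984e+02 8.66440e+01 5.90000e-02] 0.145
('top',) 0.7917511 (array([5.30891565e+02, 2.31464601e+02, 7.90390611e-02]), np.float64(0.169117271900177))
('scene',) 0.7563175 (array([5.29598953e+02, 2.34831177e+02, 5.08124471e-02]), np.float64(0.18188375234603882))
```

View pics/rest_top.png

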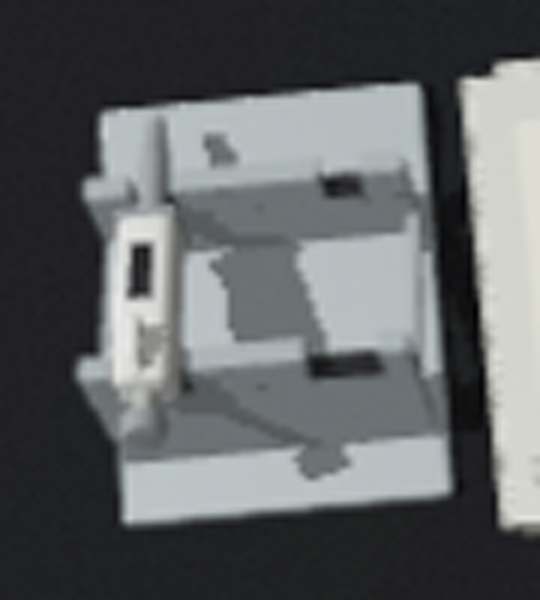

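```bash
cat >> h.py <<'E'
CASE={"R":(533.8,-232.3,.057),"M":(533.2,-71.8,-.055),"L":(524.0,85.7,.058)}
def handle(c,th=0):
    s,k=np.sin(th),np.cos(th); return place(np.array([[90.5-165*k+37*s,0,50+165*s+37*k]]),CASE[c])[0]
def hrot(c): return down(np.pi/2+CASE[c][2])
E
python3 - <<'E'
from h import *
# rest from base-top corners
c=np.array([[100,110],[418,84],[452,492],[123,523]])/6+[115,105]-.5
f=bot.grab_frame("top")
M=np.array([[88,68,8],[88,-68,8],[-88,-68,8],[-88,68,8.]])
from scipy.optimize import least_squares
o=least_squares(lambda p:(proj(f,place(M,p))-c).ravel(),[531,231,.06]);print("rest",o.x.round(3),o.fun.round(1))
e=lambda v,x,z:place(np.array([[x,-38,z]]),v)[0]
print("free",e(o.x,0,46)); 
for x,z,n,px in((-39.5,60.4,"neck",(346,363)),(38.7,38.3,"nose",(343,185))):
    P=e(o.x,x,z); print(n,P.round(1),proj(f,[P])[0].round(1),np.array(px)/6+[114.5,104.5])
h=handle("R"); Q=hrot("R"); print(h)
rows([([h[0],h[1],150],Q),([h[0],h[1],70],Q,4)])
E
```

```text
rest [5.31284e+02 2.32681e+02 7.30000e-02] [-0.3 -0.   0.5 -0.8 -0.   0.4 -0.1  0.3]
free [534.07191674 194.78340011  46.        ]
neck [494.7 191.9  60.4] [172.2 164.9] [172.16666667 165.        ]
nose [572.7 197.6  38.3] [171.8 134.9] [171.66666667 135.33333333]
[ 459.42099249 -236.54420089   87.        ]
rows0:
travel[[0.71,-0.51,0.09],[0.76,-0.43,0.09],[0.8,-0.35,0.09],[0.83,-0.27,0.09],[0.85,-0.18,0.09],[0.87,-0.1,0.09],[0.87,-0.01,0.09],[0.87,0.08,0.09],[0.86,0.17,0.09],[0.83,0.26,0.09],[0.8,0.34,0.09],[0.76,0.42,0.09]]
dr[[0.0,0.0,-0.85],[0.0,0.0,-0.85],[0.0,0.0,-0.85],[0.0,0.0,-0.85],[0.0,0.0,-0.85],[0.0,0.0,-0.85],[0.0,0.0,-0.85],[0.0,0.0,-0.85],[0.0,0.0,-0.85],[0.0,0.0,-0.85],[0.0,0.0,-0.86],[0.0,0.0,-0.85]]
rows12:
travel[[0.72,0.49,0.15],[-0.0,0.0,0.5],[-0.0,0.0,0.5],[-0.0,0.0,0.5],[-0.0,0.0,0.5]]
dr[[0.0,0.0,-0.86],[0.0,0.0,0.0],[0.0,0.0,0.0],[0.0,0.0,0.0],[0.0,0.0,0.0]]
```

The crop shows the rest's base corners at crop pixels (100,110), (418,84), (452,492) and (123,523). Its free pads are at (346,363) and (343,185), and the fitted pose predicts them within 0.5 px. Next I move to the right case's handle.

Emit:
carry_out(
  travel=[
    [0.71, -0.51, 0.09],
    [0.76, -0.43, 0.09],
    [0.8, -0.35, 0.09],
    [0.83, -0.27, 0.09],
    [0.85, -0.18, 0.09],
    [0.87, -0.1, 0.09],
    [0.87, -0.01, 0.09],
    [0.87, 0.08, 0.09],
    [0.86, 0.17, 0.09],
    [0.83, 0.26, 0.09],
    [0.8, 0.34, 0.09],
    [0.76, 0.42, 0.09],
  ],
  dr=[
    [0, 0, -0.85],
    [0, 0, -0.85],
    [0, 0, -0.85],
    [0, 0, -0.85],
    [0, 0, -0.85],
    [0, 0, -0.85],
    [0, 0, -0.85],
    [0, 0, -0.85],
    [0, 0, -0.85],
    [0, 0, -0.85],
    [0, 0, -0.86],
    [0, 0, -0.85],
  ],
  hand=0.3,
  force=10,
)

```text
time: 2.85
ee_pos: [439.6, -262.2, 155.8]
tool_rot: [2.264, 2.178, 0.0]
wrist_force: [0.3, 0.2, 0.6]
finger_gap: 57.1
grasp_force: 0.0
```

Emit:
carry_out(
  travel=[
    [0.72, 0.49, 0.15],
    [0, 0, 0.5],
    [0, 0, 0.5],
    [0, 0, 0.5],
    [0, 0, 0.5],
    [0, 0, 0],
  ],
  dr=[
    [0, 0, -0.86],
    [0, 0, 0],
    [0, 0, 0],
    [0, 0, 0],
    [0, 0, 0],
    [0, 0, 0],
  ],
)

```text
time: 3.6
ee_pos: [458.7, -234.8, 68.7]
tool_rot: [-2.151, -2.285, 0.001]
wrist_force: [0.1, 0.4, 0.1]
finger_gap: 57.2
grasp_force: 0.0
```

Emit:
carry_out(
  travel=[
    [0, 0, 0],
    [0, 0, 0],
    [0, 0, 0],
    [0, 0, 0],
  ],
  dr=[
    [0, 0, 0],
    [0, 0, 0],
    [0, 0, 0],
    [0, 0, 0],
  ],
  hand=-1,
)

```text
time: 4.1
ee_pos: [459.4, -236.5, 70.3]
tool_rot: [2.156, 2.284, 0.0]
wrist_force: [0.4, -0.2, 0.0]
finger_gap: 20.6
grasp_force: 0.0
```

Emit:
carry_out(
  travel=[
    [0, 0, 0],
    [0, 0, 0],
    [0, 0, 0],
  ],
  dr=[
    [0, 0, 0],
    [0, 0, 0],
    [0, 0, 0],
  ],
)

```text
time: 4.47
ee_pos: [459.2, -236.4, 69.9]
tool_rot: [-2.157, -2.284, 0.0]
wrist_force: [0.4, 0.4, -1.0]
finger_gap: 0.3
grasp_force: 0.0
```

```bash
cat >> h.py <<'E'
def arc(c,th,Q=None):
    s=bot.state(); off=np.array(s["ee_pos"])-handle(c,th[0]); Q=Q or hrot(c)
    print("gap",s["finger_gap"],s["grasp_force"],s["wrist_force"],"off",off.round(1))
    return rows([(handle(c,t)+off,Q) for t in th[1:]],dmax=40)
E
python3 - <<'E'
from h import *
arc("R",np.array([0,.06,.17,.3,.44,.59,.74,.89,1.04,1.19,1.33,1.44,1.5]))
E
```

```text
gap 0.2737406576397164 0.0 [ 0.39984218  0.39153967 -0.95578353] off [ -0.2   0.2 -17.1]
rows0:
travel[[-0.0,0.06,-0.25],[-0.0,0.16,-0.43],[-0.0,0.24,-0.5],[-0.0,0.33,-0.49],[-0.0,0.42,-0.47],[-0.0,0.49,-0.4],[-0.0,0.55,-0.32],[-0.0,0.58,-0.24],[-0.0,0.62,-0.15],[-0.0,0.59,-0.05],[-0.0,0.46,0.01],[-0.0,0.26,0.03]]
dr[[-0.0,0.0,0.0],[-0.0,0.0,0.0],[-0.0,0.0,0.0],[-0.0,0.0,0.0],[-0.0,0.0,0.0],[-0.0,0.0,0.0],[-0.0,0.0,0.0],[-0.0,0.0,0.0],[-0.0,0.0,0.0],[-0.0,0.0,0.0],[-0.0,0.0,0.0],[-0.0,0.0,0.0]]
```

```bash
python3 - <<'E'
from h import *
for c in("scene","top"):
    f=bot.grab_frame(c)
    pts=proj(f,[handle("R"),bot.state()["ee_pos"]]);print(c,pts.round(1).tolist(),[(round(float(d["score"]),2),np.round(d["location"]).tolist()) for d in bot.place_of(c,"handle_a")])
    u,v=pts[0].astype(int); im=f["frame"][max(v-50,0):v+50,max(u-60,0):u+60,::-1]
    if c=="scene": cv2.imwrite("pics/m1.png",cv2.resize(im,None,fx=6,fy=6,interpolation=cv2.INTER_CUBIC)); print(u-60,v-50)
E
```

```text
scene [[164.0, 192.0], [165.5, 197.3]] [(0.92, [456.0, -233.0, 87.0]), (0.82, [117.0, -332.0, 89.0]), (0.76, [452.0, 75.0, 85.0]), (0.57, [453.0, -68.0, 89.0])]
104 142
top [[357.5, 174.3], [355.7, 175.6]] [(0.93, [459.0, -64.0, 88.0]), (0.91, [458.0, -236.0, 86.0]), (0.78, [115.0, -329.0, 89.0]), (0.76, [450.0, 78.0, 87.0]), (0.65, [124.0, 298.0, 86.0])]
```

View pics/m1.png

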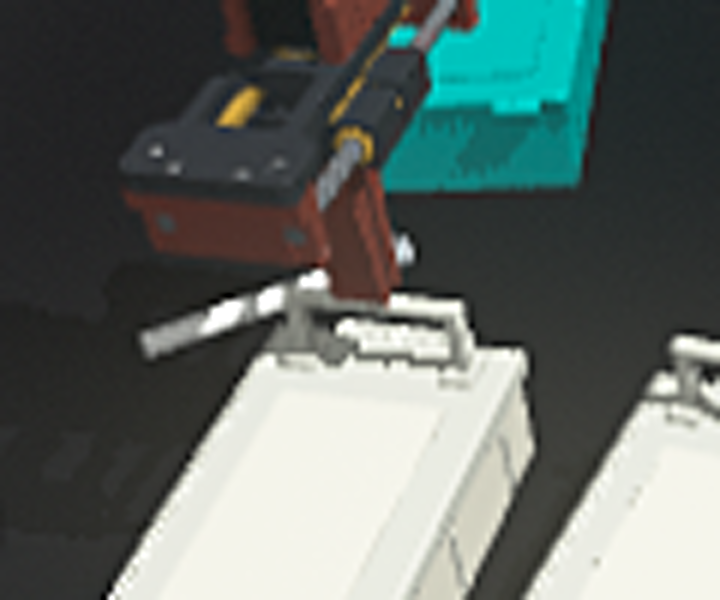

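```bash
python3 - <<'E'
from h import *
out=[]
s=bot.state(); e=np.array(s["ee_pos"]); g=e+[0,0,18.7]; b=e+[0,0,18.7+61]
for c in("scene","top"):
    f=bot.grab_frame(c); u,v=(162,185) if c=="scene" else (357,172)
    im=f["frame"][v-25:v+25,u-20:u+20,::-1]
    im=cv2.resize(im,None,fx=10,fy=12,interpolation=cv2.INTER_CUBIC)
    H=place(np.array([[-74.5,-31,87],[-74.5,31,87.],[-74.5,31,55],[-74.5,-31,55]]),CASE["R"])
    for P,col in((e,(0,0,255)),(g,(0,255,0)),(b,(255,0,0)),*[(h,(255,0,255)) for h in H]):
        x,y=proj(f,[P])[0]; cv2.circle(im,(int((x+.5-u+20)*10),int((y+.5-v+25)*12)),4,col,-1)
    out.append(im)
cv2.imwrite("pics/m2.png",np.hstack(out))
E
```

```text
(no output)
```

View pics/m2.png

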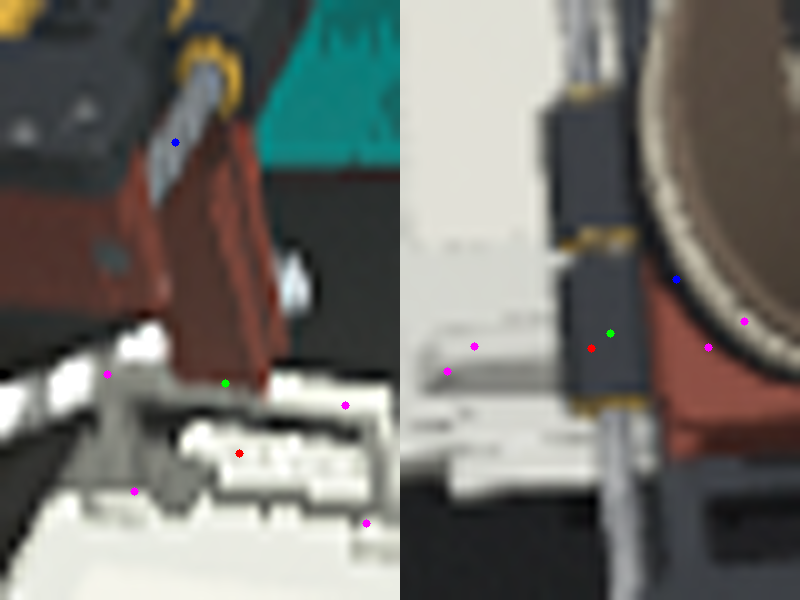

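The scene crop shows the shut fingertips at bar height, crop (220,385), with the bar still in one piece beneath them. The fingers therefore closed above the bar, and the real tips are higher than the TCP reading says. I'll touch down gently to measure the offset.

Emit:
carry_out(
  travel=[
    [0, 0, 0.04],
    [0, 0, 0.04],
    [0, 0, 0],
  ],
  dr=[
    [0, 0, 0],
    [0, 0, 0],
    [0, 0, 0],
  ],
)

```text
time: 5.15
ee_pos: [459.4, -236.4, 67.5]
tool_rot: [2.157, 2.284, -0.001]
wrist_force: [-3.4, 1.7, 9.7]
finger_gap: 0.3
grasp_force: 4.9
```

Emit:
carry_out(
  travel=[
    [0, 0, 0.05],
    [0, 0, 0.05],
    [0, 0, 0],
  ],
  dr=[
    [0, 0, 0],
    [0, 0, 0],
    [0, 0, 0],
  ],
)

```text
time: 5.52
ee_pos: [459.4, -236.6, 66.4]
tool_rot: [2.156, 2.283, -0.003]
wrist_force: [-13.5, 5.2, 42.7]
finger_gap: 0.5
grasp_force: 20.9
```

Emit:
carry_out(
  travel=[
    [0, 0, -0.2],
    [0, 0, -0.2],
    [0, 0, 0],
    [0, 0, 0],
    [0, 0, 0],
  ],
  dr=[
    [0, 0, 0],
    [0, 0, 0],
    [0, 0, 0],
    [0, 0, 0],
    [0, 0, 0],
  ],
  hand=0,
)

```text
time: 6.15
ee_pos: [459.0, -236.2, 78.2]
tool_rot: [-2.156, -2.284, 0.0]
wrist_force: [-0.0, 0.1, -0.8]
finger_gap: 43.1
grasp_force: 0.0
```

Emit:
carry_out(
  travel=[
    [0, 0, 0.2],
    [0, 0, 0.2],
    [0, 0, 0.25],
    [0, 0, 0],
  ],
  dr=[
    [0, 0, 0],
    [0, 0, 0],
    [0, 0, 0],
    [0, 0, 0],
  ],
)

```text
time: 6.65
ee_pos: [458.5, -236.0, 51.6]
tool_rot: [-2.155, -2.283, 0.001]
wrist_force: [-0.3, -0.4, 0.3]
finger_gap: 43.5
grasp_force: 0.0
```

Emit:
carry_out(
  travel=[
    [0, 0, 0],
    [0, 0, 0],
    [0, 0, 0],
    [0, 0, 0],
    [0, 0, 0],
  ],
  dr=[
    [0, 0, 0],
    [0, 0, 0],
    [0, 0, 0],
    [0, 0, 0],
    [0, 0, 0],
  ],
  hand=-1,
)

```text
time: 7.28
ee_pos: [459.1, -236.4, 52.9]
tool_rot: [-2.157, -2.284, 0.001]
wrist_force: [-0.3, 0.4, 2.0]
finger_gap: 7.7
grasp_force: 10.0
```

```bash
python3 - <<'E'
from h import *
arc("R",np.array([0,.06,.17,.3,.44,.59,.74,.89,1.04,1.19,1.33,1.44,1.5]))
f=bot.grab_frame("scene");cv2.imwrite("pics/m3.png",cv2.resize(f["frame"][150:215,130:200,::-1],None,fx=8,fy=8,interpolation=cv2.INTER_CUBIC))
E
```

```text
gap 7.705351522641169 10.000129044055939 [-0.34027499  0.44732986  1.9684931 ] off [ -0.4   0.1 -34.1]
rows0:
travel[[-0.0,0.06,-0.25],[-0.0,0.16,-0.43],[-0.0,0.24,-0.5],[-0.0,0.33,-0.49],[-0.0,0.42,-0.47],[-0.0,0.49,-0.4],[-0.0,0.55,-0.32],[-0.0,0.58,-0.24],[-0.0,0.62,-0.15],[-0.0,0.59,-0.05],[-0.0,0.46,0.01],[-0.0,0.25,0.03]]
dr[[-0.0,0.0,0.0],[-0.0,0.0,0.0],[-0.0,0.0,0.0],[-0.0,0.0,0.0],[-0.0,0.0,0.0],[-0.0,0.0,0.0],[-0.0,0.0,0.0],[-0.0,0.0,0.0],[-0.0,0.0,0.0],[-0.0,0.0,0.0],[-0.0,0.0,0.0],[-0.0,0.0,0.0]]
```

Emit:
carry_out(
  travel=[
    [0, 0.06, -0.25],
    [0, 0.16, -0.43],
    [0, 0.24, -0.5],
    [0, 0.33, -0.49],
    [0, 0.42, -0.47],
    [0, 0.49, -0.4],
  ],
  dr=[
    [0, 0, 0],
    [0, 0, 0],
    [0, 0, 0],
    [0, 0, 0],
    [0, 0, 0],
    [0, 0, 0],
  ],
)

```text
time: 8.07
ee_pos: [526.3, -232.6, 155.9]
tool_rot: [-2.157, -2.283, 0.003]
wrist_force: [-1.3, -0.9, -1.0]
finger_gap: 7.3
grasp_force: 10.0
```

Emit:
carry_out(
  travel=[
    [0, 0.55, -0.32],
    [0, 0.58, -0.24],
    [0, 0.62, -0.15],
    [0, 0.59, -0.05],
    [0, 0.46, 0.01],
    [0, 0.25, 0.03],
    [0, 0, 0],
  ],
  dr=[
    [0, 0, 0],
    [0, 0, 0],
    [0, 0, 0],
    [0, 0, 0],
    [0, 0, 0],
    [0, 0, 0],
    [0, 0, 0],
  ],
)

```text
time: 8.95
ee_pos: [649.8, -225.4, 183.8]
tool_rot: [2.156, 2.284, 0.002]
wrist_force: [0.9, -0.4, 3.8]
finger_gap: 7.9
grasp_force: 10.0
```

```bash
python3 - <<'E'
from h import *
f=bot.grab_frame("top");s=bot.state();print(s["finger_gap"],s["grasp_force"],s["wrist_force"],s["ee_pos"])
cv2.imwrite("pics/t1.png",cv2.resize(f["frame"][80:240,260:420,::-1],None,fx=3.5,fy=3.5))
for l in("other_pipette","case_a","handle_a"): print(l,[(round(float(d["score"]),2),np.round(d["location"]).tolist()) for d in bot.place_of("top",l)])
E
```

```text
7.7528237043574455 9.99978169798851 [1.2621308  0.44388434 3.54936529] [ 649.34712178 -225.4478989   183.8793489 ]
other_pipette [(0.71, [527.0, 269.0, 43.0])]
case_a [(0.91, [199.0, 314.0, -1.0]), (0.86, [532.0, -233.0, -2.0]), (0.83, [532.0, -71.0, -3.0]), (0.8, [185.0, -313.0, 0.0]), (0.65, [525.0, 82.0, 3.0])]
handle_a [(0.87, [647.0, -228.0, 216.0]), (0.79, [121.0, 293.0, 84.0]), (0.7, [459.0, -66.0, 88.0]), (0.6, [447.0, 80.0, 86.0]), (0.28, [371.0, -337.0, 3.0]), (0.25, [527.0, 268.0, 44.0])]
```

View pics/t1.png

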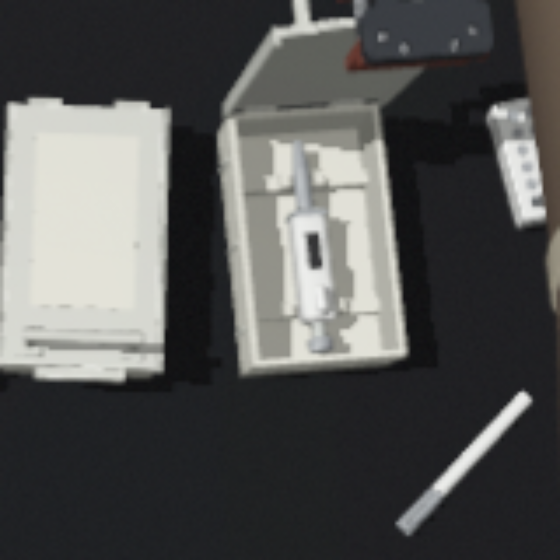

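The top crop shows the right case held open with the spare pipette inside. Its nose is at crop (297,145), its button at (320,347), and nothing else is in the case. I'll open this lid onto its stop and pick from here.

```bash
cat >> h.py <<'E'
TIP=22.0 # true tip lies this far behind the reported TCP
def ray(f,uv,z):
    T=f["camera_from_world"]; n=cv2.undistortPoints(np.float64(uv).reshape(-1,1,2),f["camera_matrix"],f["dist"]).reshape(-1,2)
    R,t=T[:3,:3],T[:3,3]; c=-R.T@t; d=np.c_[n,np.ones(len(n))]@R; return c+d*((z-c[2])/d[:,2])[:,None]
E
python3 - <<'E'
from h import *
f=bot.grab_frame("top")
g=np.array([[298,145],[320,347],[308,210],[312,250]])/3.5+[259.5,79.5]
A=ray(f,g,24);print(A.round(1)); d=A[0]-A[1]; print("len",np.linalg.norm(d),"mid",(A[0]+A[1])/2,"yaw",np.arctan2(d[1],d[0]))
l=place(np.array([[0,0,0]]),CASE["R"])
print("1.5 on:"); p,R=arc("R",np.array([1.5,1.58,1.66])); print(p)
E
```

```text
[[ 603.2 -226.4   24. ]
 [ 459.  -235.2   24. ]
 [ 556.2 -231.2   24. ]
 [ 527.6 -232.7   24. ]]
len 144.4650172832224 mid [ 531.06737671 -230.76273609   24.        ] yaw 0.06105650367278575
1.5 on:
gap 7.361792509705638 9.99962031841278 [ 1.35517868 -0.55412582  6.28746473] off [ -0.5   0.2 -33.3]
rows0:
travel[[-0.0,0.33,0.06],[-0.0,0.33,0.09]]
dr[[0.01,0.0,0.0],[-0.0,0.0,0.0]]
[ 675.25447    -223.9822361   177.96089956]
```

Emit:
carry_out(
  travel=[
    [0, 0.33, 0.06],
    [0, 0.33, 0.09],
    [0, 0, 0],
  ],
  dr=[
    [0, 0, 0],
    [0, 0, 0],
    [0, 0, 0],
  ],
)

```text
time: 9.57
ee_pos: [676.8, -223.8, 176.5]
tool_rot: [2.156, 2.285, 0.001]
wrist_force: [1.7, -1.0, 4.5]
finger_gap: 7.4
grasp_force: 10.0
```

Emit:
carry_out(
  travel=[
    [0, 0, 0],
    [0, 0, 0],
    [0, 0, 0],
    [0, 0, -0.3],
    [0, 0, -0.6],
    [0, 0, -0.6],
    [0, 0, -0.5],
  ],
  dr=[
    [0, 0, 0],
    [0, 0, 0],
    [0, 0, 0],
    [0, 0, 0],
    [0, 0, 0],
    [0, 0, 0],
    [0, 0, 0],
  ],
  hand=-0.45,
)

```text
time: 10.45
ee_pos: [675.5, -223.9, 259.3]
tool_rot: [2.156, 2.283, 0.001]
wrist_force: [0.0, 0.8, -0.0]
finger_gap: 24.0
grasp_force: 0.0
```

```bash
python3 - <<'E'
from h import *
s=bot.state(); print(s["ee_pos"],s["joint_positions"],s["finger_gap"],s["wrist_force"])
Q=down(.06)
rows([([521.5,-232.3,230],Q),([521.5,-232.3,60],Q,6),([521.5,-232.3,9-TIP],Q,5)])
f=bot.grab_frame("top"); print([(round(float(d["score"]),2),np.round(d["location"]).tolist()) for d in bot.place_of("top","handle_a")],handle("R",1.7))
E
```

```text
[ 675.51317664 -223.90271666  259.34956818] [ 0.50638556  0.56488454 -0.42817927  1.24993938  0.22887384  1.37227844
  0.15028669] 23.99541807462637 [ 0.04822586  0.78071244 -0.0314934 ]
rows0:
travel[[0.0,-0.28,0.05],[-0.03,-0.27,0.05],[-0.06,-0.27,0.05],[-0.09,-0.26,0.05],[-0.12,-0.25,0.05],[-0.15,-0.23,0.05],[-0.17,-0.22,0.05],[-0.19,-0.2,0.05],[-0.21,-0.17,0.05],[-0.23,-0.15,0.05],[-0.25,-0.12,0.05],[-0.26,-0.09,0.05]]
dr[[0.0,-0.0,0.93],[0.0,-0.0,0.93],[0.0,-0.0,0.93],[0.0,-0.0,0.93],[0.0,-0.0,0.93],[0.0,-0.0,0.94],[0.0,-0.0,0.93],[0.0,-0.0,0.94],[0.0,-0.0,0.93],[0.0,-0.0,0.94],[0.0,-0.0,0.93],[0.0,-0.0,0.94]]
rows12:
travel[[-0.27,-0.06,0.05],[-0.27,-0.04,0.08],[-0.0,0.0,0.71],[-0.0,0.0,0.71],[-0.0,0.0,0.71],[-0.0,0.0,0.71],[-0.0,0.0,0.71],[-0.0,0.01,0.7],[-0.0,-0.0,0.36],[-0.0,-0.0,0.36],[-0.0,-0.0,0.36],[-0.0,-0.0,0.36]]
dr[[0.0,-0.01,0.93],[0.01,-0.0,0.94],[-0.0,-0.0,-0.0],[-0.0,-0.0,-0.0],[-0.0,-0.0,-0.0],[-0.0,-0.0,-0.0],[-0.0,-0.0,-0.0],[-0.0,-0.0,-0.0],[-0.0,-0.0,-0.0],[-0.0,-0.0,-0.0],[-0.0,-0.0,-0.0],[-0.0,-0.0,-0.0]]
rows24:
travel[[-0.0,-0.0,0.38]]
dr[[-0.0,-0.0,-0.0]]
[(0.87, [682.0, -226.0, 208.0]), (0.74, [453.0, 77.0, 83.0]), (0.65, [459.0, -65.0, 90.0]), (0.58, [126.0, 294.0, 85.0])] [ 682.00984628 -223.84287771  208.85744744]
```

Emit:
carry_out(
  travel=[
    [0, -0.28, 0.05],
    [-0.03, -0.27, 0.05],
    [-0.06, -0.27, 0.05],
    [-0.09, -0.26, 0.05],
    [-0.12, -0.25, 0.05],
    [-0.15, -0.23, 0.05],
    [-0.17, -0.22, 0.05],
    [-0.19, -0.2, 0.05],
    [-0.21, -0.17, 0.05],
    [-0.23, -0.15, 0.05],
    [-0.25, -0.12, 0.05],
    [-0.26, -0.09, 0.05],
  ],
  dr=[
    [0, 0, 0.93],
    [0, 0, 0.93],
    [0, 0, 0.93],
    [0, 0, 0.93],
    [0, 0, 0.93],
    [0, 0, 0.94],
    [0, 0, 0.93],
    [0, 0, 0.94],
    [0, 0, 0.93],
    [0, 0, 0.94],
    [0, 0, 0.93],
    [0, 0, 0.94],
  ],
  hand=0.1,
)

```text
time: 12.05
ee_pos: [542.5, -231.1, 232.6]
tool_rot: [-3.111, -0.439, 0.001]
wrist_force: [0.5, 0.1, 0.1]
finger_gap: 48.5
grasp_force: 0.0
```

Emit:
carry_out(
  travel=[
    [-0.27, -0.06, 0.05],
    [-0.27, -0.04, 0.08],
    [0, 0, 0.71],
    [0, 0, 0.71],
    [0, 0, 0.71],
    [0, 0, 0.71],
    [0, 0, 0.71],
    [0, 0, 0.7],
    [0, 0, 0],
  ],
  dr=[
    [0, 0, 0.93],
    [0, 0, 0.94],
    [0, 0, 0],
    [0, 0, 0],
    [0, 0, 0],
    [0, 0, 0],
    [0, 0, 0],
    [0, 0, 0],
    [0, 0, 0],
  ],
)

```text
time: 13.18
ee_pos: [519.4, -231.4, 55.9]
tool_rot: [-3.138, -0.094, 0.007]
wrist_force: [0.1, 0.6, -0.0]
finger_gap: 48.5
grasp_force: 0.0
```

```bash
python3 - <<'E'
from h import *
s=bot.state(); print(s["ee_pos"],s["finger_gap"],s["wrist_force"])
rows([([521.5,-232.3,9-TIP],down(.06),5)])
out=[]
for c,(u,v) in dict(scene=(165,195),top=(350,150)).items():
    f=bot.grab_frame(c); out.append(cv2.resize(f["frame"][v-40:v+40,u-32:u+32,::-1],None,fx=6,fy=7,interpolation=cv2.INTER_CUBIC))
cv2.imwrite("pics/pk.png",np.hstack(out))
E
```

```text
[ 519.39239702 -231.44188787   55.86897491] 48.485181105395064 [ 0.05639673  0.60670864 -0.04505523]
rows0:
travel[[0.01,0.01,0.34],[0.01,0.01,0.34],[0.01,0.01,0.34],[0.01,0.01,0.34],[0.02,-0.01,0.36]]
dr[[-0.0,0.01,-0.0],[-0.0,0.01,-0.0],[-0.01,0.0,-0.0],[-0.0,0.01,-0.0],[-0.01,0.0,-0.0]]
```

View pics/pk.png

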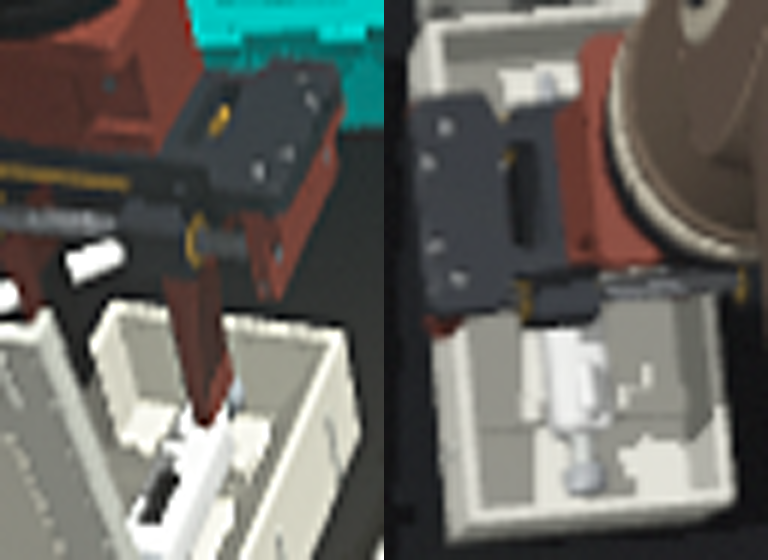

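The crop shows fingers above the pipette handle, with the hook at crop (190,430), and the case open with its lid at left. The perspective fits tips about 78 mm up, so I'll descend.

Emit:
carry_out(
  travel=[
    [0.03, 0.01, 0.34],
    [0.02, 0.01, 0.34],
    [0.01, 0.01, 0.34],
    [0, 0, 0],
  ],
  dr=[
    [0, 0.01, 0],
    [0, 0.01, 0],
    [-0.01, 0, 0],
    [0, 0, 0],
  ],
)

```text
time: 13.78
ee_pos: [522.8, -232.8, 15.6]
tool_rot: [3.14, 0.094, 0.0]
wrist_force: [-0.5, 0.1, -0.2]
finger_gap: 48.2
grasp_force: 0.0
```

Emit:
carry_out(
  travel=[
    [0, 0, 0.25],
    [0, 0, 0.25],
    [0, 0, 0.1],
    [0, 0, 0],
  ],
  dr=[
    [0, 0, 0],
    [0, 0, 0],
    [0, 0, 0],
    [0, 0, 0],
  ],
)

```text
time: 14.28
ee_pos: [523.7, -233.2, -7.2]
tool_rot: [3.139, 0.094, 0.003]
wrist_force: [-1.2, -0.1, 0.3]
finger_gap: 48.2
grasp_force: 0.0
```

Emit:
carry_out(
  travel=[
    [-0.04, 0, 0.1],
    [0, 0, 0.06],
    [0, 0, 0],
  ],
  dr=[
    [0, 0, 0],
    [0, 0, 0],
    [0, 0, 0],
  ],
)

```text
time: 14.65
ee_pos: [522.2, -233.4, -13.4]
tool_rot: [3.139, 0.094, 0.004]
wrist_force: [-0.4, 0.4, -0.3]
finger_gap: 48.5
grasp_force: 0.0
```

Emit:
carry_out(
  travel=[
    [0, 0, 0],
    [0, 0, 0],
    [0, 0, 0],
    [0, 0, 0],
    [0, 0, 0],
  ],
  dr=[
    [0, 0, 0],
    [0, 0, 0],
    [0, 0, 0],
    [0, 0, 0],
    [0, 0, 0],
  ],
  hand=-1,
  force=18,
)

```text
time: 15.28
ee_pos: [522.4, -233.4, -13.2]
tool_rot: [3.139, 0.094, 0.004]
wrist_force: [-1.0, 0.2, 0.6]
finger_gap: 23.9
grasp_force: 18.0
```

Gripped at a gap of 23.9 mm. Next I lift and carry the pipette to above the rest.

```bash
cat >> h.py <<'E'
REST=(531.3,232.7,.073)
def pip_pose(up=3,n=0,dz=0,dy=0,gx=-9.,gz=-25.2):
    RP=Ro.from_euler('z',REST[2])*Ro.from_euler('y',.35)
    O=place(np.array([[0,-38+dy,46.]]),REST)[0]+RP.apply([-up,0,n])+[0,0,dz]
    return O+RP.apply([gx,0,gz]),RP*Ro.from_euler('x',np.pi)
E
python3 - <<'E'
from h import *
Q=down(.06); p,R=pip_pose(dz=80); print(p)
rows([([522,-233,0],Q,2),([522,-233,150],Q,5),(p,R)])
E
```

```text
[514.21107553 193.34881151 106.44258133]
rows0:
travel[[-0.0,-0.0,-0.16],[-0.01,-0.01,-0.17],[0.0,0.0,-0.75],[0.0,0.0,-0.75],[0.0,0.0,-0.75],[0.0,0.0,-0.75],[0.0,0.0,-0.75],[0.04,-0.89,0.09],[0.04,-0.89,0.09],[0.04,-0.89,0.09],[0.05,-0.89,0.09],[0.05,-0.89,0.09]]
dr[[0.01,-0.01,-0.0],[0.0,-0.01,-0.0],[0.0,-0.0,-0.0],[0.0,-0.0,-0.0],[0.0,-0.0,-0.0],[0.0,-0.0,-0.0],[0.0,-0.0,-0.0],[-0.0,-0.24,-0.01],[-0.0,-0.24,-0.01],[-0.0,-0.24,-0.01],[-0.0,-0.24,-0.01],[-0.0,-0.24,-0.01]]
rows12:
travel[[0.05,-0.89,0.08],[0.06,-0.89,0.08],[0.06,-0.89,0.08],[0.07,-0.89,0.08],[0.07,-0.89,0.08],[0.07,-0.89,0.07],[0.08,-0.86,0.07]]
dr[[-0.0,-0.25,-0.01],[-0.0,-0.24,-0.01],[-0.0,-0.25,-0.01],[-0.0,-0.24,-0.01],[-0.01,-0.25,-0.01],[-0.0,-0.24,-0.0],[-0.01,-0.25,-0.01]]
```

Emit:
carry_out(
  travel=[
    [0, 0, -0.16],
    [0, 0, -0.17],
    [0, 0, -0.5],
    [0, 0, -0.75],
    [0, 0, -0.75],
    [0, 0, -0.75],
    [0, 0, -0.75],
    [0, 0, -0.25],
    [0, 0, 0],
  ],
  dr=[
    [0, 0, 0],
    [0, 0, 0],
    [0, 0, 0],
    [0, 0, 0],
    [0, 0, 0],
    [0, 0, 0],
    [0, 0, 0],
    [0, 0, 0],
    [0, 0, 0],
  ],
)

```text
time: 16.4
ee_pos: [522.0, -233.3, 150.2]
tool_rot: [3.139, 0.094, 0.005]
wrist_force: [-0.9, 0.1, -1.4]
finger_gap: 24.3
grasp_force: 18.0
```

Emit:
carry_out(
  travel=[
    [0.02, -0.4, 0.04],
    [0.04, -0.89, 0.09],
    [0.04, -0.89, 0.09],
    [0.04, -0.89, 0.09],
    [0.05, -0.89, 0.09],
    [0.05, -0.89, 0.09],
    [0.05, -0.89, 0.08],
    [0.06, -0.89, 0.08],
    [0.06, -0.89, 0.08],
    [0.07, -0.89, 0.08],
    [0.07, -0.89, 0.08],
    [0.07, -0.7, 0.07],
  ],
  dr=[
    [0, -0.24, -0.01],
    [0, -0.24, -0.01],
    [0, -0.24, -0.01],
    [0, -0.24, -0.01],
    [0, -0.24, -0.01],
    [0, -0.24, -0.01],
    [0, -0.24, -0.01],
    [0, -0.24, -0.01],
    [0, -0.25, -0.01],
    [0, -0.24, -0.01],
    [0, -0.25, -0.01],
    [0, -0.24, -0.01],
  ],
)

```text
time: 17.9
ee_pos: [512.4, 168.6, 105.7]
tool_rot: [3.08, 0.116, -0.543]
wrist_force: [-0.1, -0.9, -0.5]
finger_gap: 23.9
grasp_force: 18.0
```

```bash
python3 - <<'E'
from h import *
s=bot.state(); print(s["ee_pos"],s["finger_gap"],s["grasp_force"],s["wrist_force"])
rows([pip_pose(dz=75)])
E
```

```text
[512.43387107 168.55367796 105.67259031] 23.917090940749453 17.983831465244293 [-0.0642259  -0.93498222 -0.50601174]
rows0:
travel[[0.12,-0.61,0.07]]
dr[[-0.0,-0.01,0.02]]
```

Emit:
carry_out(
  travel=[
    [0.06, -0.3, 0.03],
    [0.06, -0.3, 0.03],
    [0, 0, 0],
    [0, 0, 0],
  ],
  dr=[
    [0, 0, 0.02],
    [0, 0, 0],
    [0, 0, 0],
    [0, 0, 0],
  ],
)

```text
time: 18.4
ee_pos: [515.8, 190.2, 103.8]
tool_rot: [3.081, 0.109, -0.537]
wrist_force: [0.3, -0.2, -1.1]
finger_gap: 23.7
grasp_force: 18.0
```

```bash
python3 - <<'E'
from h import *
s=bot.state(); print(s["ee_pos"],s["tool_rot"],s["finger_gap"],s["wrist_force"])
out=[]
e=np.array(s["ee_pos"]);RP=Ro.from_rotvec(s["tool_rot"])*Ro.from_euler('x',np.pi); O=e-RP.apply([-9,0,-25.2])
pts=[O+RP.apply(v) for v in([75,0,12],[25,12,24],[25,-12,24],[-31,0,33],[-55,12,24],[-55,-12,24],[-75,0,12])]
pads=[place(np.array([v]),REST)[0] for v in([-39.5,-38,60.4],[38.7,-38,38.3],[-88,-68,8],[88,-68,8])]
for c,(u,v) in dict(scene=(345,250),top=(165,150)).items():
    f=bot.grab_frame(c); k=8 if c=="scene" else 8
    im=cv2.resize(f["frame"][v-37:v+37,u-25:u+25,::-1],None,fx=8,fy=8,interpolation=cv2.INTER_CUBIC) if 0 else cv2.resize(f["frame"][v-45:v+30,u-30:u+20,::-1],None,fx=8,fy=8,interpolation=cv2.INTER_CUBIC)
    for P,col in [(q,(0,0,255)) for q in pts]+[(q,(0,255,0)) for q in pads]:
        x,y=proj(f,[P])[0]; cv2.circle(im,(int((x+.5-u+30)*8),int((y+.5-v+45)*8)),3,col,-1)
    out.append(im)
cv2.imwrite("pics/pl.png",np.hstack(out))
rows([(pip_pose(dz=40)),(*pip_pose(dz=12),3),(*pip_pose(dz=3),2)])
E
```

```text
[515.77445983 190.19003302 103.81079691] [ 3.08088484  0.1086448  -0.53674949] 23.7164166825527 [ 0.31713414 -0.18624927 -1.10131677]
rows0:
travel[[0.14,-0.04,0.45],[0.15,-0.04,0.44],[0.08,-0.0,0.22],[0.08,-0.0,0.22],[0.08,-0.0,0.22],[0.04,-0.0,0.11],[0.03,-0.0,0.1]]
dr[[-0.0,-0.02,-0.01],[-0.01,-0.02,-0.01],[0.0,-0.0,-0.0],[0.0,-0.0,-0.0],[0.0,-0.0,-0.0],[0.0,-0.0,-0.0],[0.0,-0.0,-0.0]]
```

View pics/pl.png

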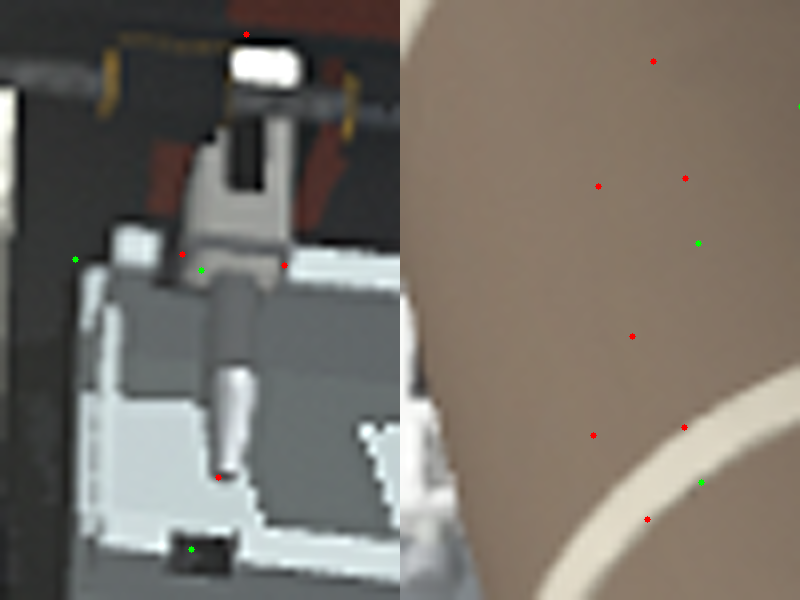

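The scene crop shows the pipette nose at (228,478), predicted (218,477), and the nose pad at (203,553), predicted (191,549). The relative error is therefore under 1 mm, and the open strip beside the plates is only base. I'll lower it now.

Emit:
carry_out(
  travel=[
    [0.14, -0.05, 0.45],
    [0.15, -0.05, 0.44],
    [0.08, 0, 0.22],
    [0.08, 0, 0.22],
    [0.08, 0, 0.22],
    [0, 0, 0],
  ],
  dr=[
    [0, -0.02, -0.01],
    [-0.01, -0.02, -0.01],
    [0, 0, 0],
    [0, 0, 0],
    [0, 0, 0],
    [0, 0, 0],
  ],
)

```text
time: 19.25
ee_pos: [513.6, 195.1, 37.4]
tool_rot: [3.078, 0.114, -0.547]
wrist_force: [0.5, -0.3, -0.4]
finger_gap: 24.1
grasp_force: 18.0
```

```bash
python3 - <<'E'
from h import *
s=bot.state(); print(s["ee_pos"],s["tool_rot"],s["finger_gap"],s["wrist_force"],s["ft_torque"])
rows([(*pip_pose(dz=3,dy=.7),4),(*pip_pose(dz=0,dy=.7),3)])
E
```

```text
[513.57053245 195.06681972  37.444631  ] [ 3.07814916  0.11438848 -0.54664247] 24.08356403384783 [ 0.52847789 -0.29774464 -0.40372123] [ 0.06177786 -0.37288248 -0.03218989]
rows0:
travel[[0.02,0.01,0.05],[0.02,0.01,0.05],[0.02,0.01,0.05],[0.02,-0.0,0.03],[0.01,-0.0,0.02],[0.01,-0.0,0.02],[0.01,-0.0,0.03]]
dr[[0.0,0.0,0.0],[0.0,0.0,0.0],[0.0,0.01,0.0],[0.01,0.0,0.01],[-0.0,0.0,-0.0],[-0.0,0.0,-0.0],[-0.0,0.0,-0.0]]
```

Emit:
carry_out(
  travel=[
    [0.02, 0.01, 0.05],
    [0.02, 0.01, 0.05],
    [0.02, 0, 0.05],
    [0.02, 0, 0.03],
    [0, 0, 0],
  ],
  dr=[
    [0, 0, 0],
    [0, 0, 0],
    [0, 0.01, 0],
    [0, 0, 0],
    [0, 0, 0],
  ],
)

```text
time: 19.88
ee_pos: [514.5, 194.5, 30.2]
tool_rot: [3.079, 0.115, -0.543]
wrist_force: [-0.1, -0.2, -0.6]
finger_gap: 23.6
grasp_force: 18.0
```

Emit:
carry_out(
  travel=[
    [0.01, 0, 0.02],
    [0.01, 0, 0.02],
    [0, 0, 0],
  ],
  dr=[
    [0, 0, 0],
    [0, 0, 0],
    [0, 0, 0],
  ],
)

```text
time: 20.25
ee_pos: [514.7, 194.5, 28.4]
tool_rot: [3.079, 0.115, -0.543]
wrist_force: [0.6, -0.2, -1.6]
finger_gap: 24.2
grasp_force: 18.0
```

Emit:
carry_out(
  travel=[
    [0.01, 0, 0.02],
    [0.01, 0, 0.02],
    [0, 0, 0],
  ],
  dr=[
    [0, 0, 0],
    [0, 0, 0],
    [0, 0, 0],
  ],
)

```text
time: 20.62
ee_pos: [514.9, 194.5, 26.6]
tool_rot: [3.079, 0.114, -0.543]
wrist_force: [1.0, 0.1, -1.2]
finger_gap: 23.9
grasp_force: 18.0
```

Emit:
carry_out(
  travel=[
    [0.01, 0, 0.025],
    [0, 0, 0],
  ],
  dr=[
    [0, 0, 0],
    [0, 0, 0],
  ],
)

```text
time: 20.88
ee_pos: [515.1, 194.6, 26.0]
tool_rot: [3.079, 0.115, -0.543]
wrist_force: [-0.8, 0.8, 3.2]
finger_gap: 24.1
grasp_force: 18.0
```

Emit:
carry_out(
  travel=[
    [0, 0, 0.01],
    [0, 0, 0],
  ],
  dr=[
    [0, 0, 0],
    [0, 0, 0],
  ],
  force=3,
)

```text
time: 21.12
ee_pos: [515.2, 194.6, 25.5]
tool_rot: [3.08, 0.114, -0.542]
wrist_force: [0.4, 0.1, 3.9]
finger_gap: 24.0
grasp_force: 3.0
```

Emit:
carry_out(
  travel=[
    [0, 0, 0],
    [0, 0, 0],
    [0, 0, 0],
    [0, 0, 0],
  ],
  dr=[
    [0, 0, 0],
    [0, 0, 0],
    [0, 0, 0],
    [0, 0, 0],
  ],
  hand=-0.05,
)

```text
time: 21.62
ee_pos: [514.8, 194.5, 25.1]
tool_rot: [3.079, 0.115, -0.544]
wrist_force: [0.4, 0.2, 0.7]
finger_gap: 41.7
grasp_force: 0.0
```

Emit:
carry_out(
  travel=[
    [0, 0, -0.15],
    [0, 0, -0.3],
    [0, 0, -0.5],
    [0, 0, -0.8],
    [0, 0, -0.8],
    [0, 0, -0.8],
    [0, 0, -0.8],
  ],
  dr=[
    [0, 0, 0],
    [0, 0, 0],
    [0, 0, 0],
    [0, 0, 0],
    [0, 0, 0],
    [0, 0, 0],
    [0, 0, 0],
  ],
)

```text
time: 22.5
ee_pos: [572.1, 198.8, 183.3]
tool_rot: [3.08, 0.115, -0.542]
wrist_force: [0.3, -0.4, 0.1]
finger_gap: 41.6
grasp_force: 0.0
```

```bash
python3 - <<'E'
from h import *
s=bot.state(); print(s["ee_pos"],s["finger_gap"],s["wrist_force"],s["joint_positions"])
for c in("scene","top"):
    f=bot.grab_frame(c); print(c,[(round(float(d["score"]),2),np.round(d["location"]).tolist()) for d in bot.place_of(c,"other_pipette")])
# next: rise, go over handle R from behind, fingers shut, tool y along x
h=handle("R",1.7); print(h)
B=place(np.array([[200,0,0]]),CASE["R"])[0]; print(B)
# push point: grip z so that tip (true) is ~25 below bar
Q=hrot("R"); e=np.array(s["ee_pos"])
rows([([620,-150,270],Q),([B[0],B[1],270],Q),([B[0],B[1],209-22-TIP],Q,3)])
E
```

```text
[572.11174808 198.78647452 183.29433376] 41.64717610733162 [ 0.31250574 -0.42339237  0.0866011 ] [-0.19903143  0.64272224 -0.26065773  1.32306053  0.03405215  1.52034805
 -1.93883121]
scene [(0.56, [529.0, 266.0, 47.0]), (0.51, [523.0, 86.0, -5.0]), (0.22, [681.0, -224.0, 208.0])]
top [(0.63, [526.0, 271.0, 44.0])]
[ 682.00984628 -223.84287771  208.85744744]
[ 733.47518796 -220.9061721     0.        ]
rows0:
travel[[-0.02,0.63,-0.16],[-0.08,0.63,-0.15],[-0.15,0.62,-0.14],[-0.21,0.6,-0.13],[-0.27,0.57,-0.13],[-0.33,0.54,-0.12],[-0.39,0.51,-0.12],[-0.44,0.46,-0.12],[-0.48,0.41,-0.12],[-0.52,0.36,-0.12],[-0.56,0.3,-0.12],[-0.59,0.24,-0.13]]
dr[[-0.16,0.16,-0.91],[-0.16,0.16,-0.91],[-0.16,0.16,-0.92],[-0.16,0.16,-0.91],[-0.16,0.16,-0.92],[-0.16,0.16,-0.91],[-0.16,0.16,-0.92],[-0.16,0.17,-0.91],[-0.16,0.16,-0.92],[-0.17,0.16,-0.91],[-0.16,0.17,-0.92],[-0.17,0.16,-0.91]]
rows12:
travel[[-0.61,0.18,-0.14],[-0.62,0.13,-0.14],[-0.48,0.68,-0.0],[-0.48,0.68,-0.0],[-0.48,0.68,-0.0],[-0.49,0.69,-0.0],[0.0,-0.0,0.87],[0.0,-0.0,0.87],[0.0,-0.0,0.88]]
dr[[-0.16,0.17,-0.92],[-0.17,0.16,-0.91],[0.0,0.0,-0.0],[0.0,0.0,-0.0],[0.0,0.0,-0.0],[0.0,0.0,-0.0],[0.0,0.0,-0.0],[0.0,0.0,-0.0],[0.0,0.0,-0.0]]
```

Emit:
carry_out(
  travel=[
    [-0.02, 0.63, -0.16],
    [-0.08, 0.63, -0.15],
    [-0.15, 0.62, -0.14],
    [-0.21, 0.6, -0.13],
    [-0.27, 0.57, -0.13],
    [-0.33, 0.54, -0.12],
    [-0.39, 0.51, -0.12],
    [-0.44, 0.46, -0.12],
    [-0.48, 0.41, -0.12],
    [-0.52, 0.36, -0.12],
    [-0.56, 0.3, -0.12],
    [-0.59, 0.24, -0.13],
  ],
  dr=[
    [-0.16, 0.16, -0.91],
    [-0.16, 0.16, -0.91],
    [-0.16, 0.16, -0.92],
    [-0.16, 0.16, -0.91],
    [-0.16, 0.16, -0.92],
    [-0.16, 0.16, -0.91],
    [-0.16, 0.16, -0.92],
    [-0.16, 0.17, -0.91],
    [-0.16, 0.16, -0.92],
    [-0.17, 0.16, -0.91],
    [-0.16, 0.17, -0.92],
    [-0.17, 0.16, -0.91],
  ],
  hand=-1,
)

```text
time: 24.2
ee_pos: [611.7, -100.8, 255.9]
tool_rot: [2.389, 2.037, -0.091]
wrist_force: [0.5, -0.6, 0.3]
finger_gap: 0.2
grasp_force: 0.0
```

Emit:
carry_out(
  travel=[
    [-0.61, 0.18, -0.14],
    [-0.62, 0.13, -0.14],
    [-0.48, 0.68, 0],
    [-0.48, 0.68, 0],
    [-0.48, 0.68, 0],
    [-0.49, 0.69, 0],
    [0, 0, 0],
    [0, 0, 0],
  ],
  dr=[
    [-0.16, 0.17, -0.92],
    [-0.17, 0.16, -0.91],
    [0, 0, 0],
    [0, 0, 0],
    [0, 0, 0],
    [0, 0, 0],
    [0, 0, 0],
    [0, 0, 0],
  ],
)

```text
time: 25.2
ee_pos: [732.6, -220.1, 268.2]
tool_rot: [-2.155, -2.283, 0.003]
wrist_force: [0.7, 0.8, 0.3]
finger_gap: 0.6
grasp_force: 0.0
```

```bash
python3 - <<'E'
from h import *
s=bot.state(); print(s["ee_pos"],s["finger_gap"],s["wrist_force"],s["joint_positions"])
Q=hrot("R")
B=place(np.array([[190,0,0]]),CASE["R"])[0]; C=place(np.array([[60,0,0]]),CASE["R"])[0]
rows([([B[0],B[1],209-22-TIP],Q,3),([C[0],C[1],209-22-TIP],Q,7)])
for c in("top","scene"):
    f=bot.grab_frame(c); cv2.imwrite(f"pics/after_{c}.png",f["frame"][:,:,::-1])
    print(c,[(round(float(d["score"]),2),np.round(d["location"]).tolist()) for d in bot.place_of(c,"other_pipette")])
E
```

```text
[ 732.57843981 -220.05748398  268.18940393] 0.5873032628376015 [0.69823704 0.7849321  0.29552263] [ 0.46168526  0.6755317  -0.46486977  1.05152054  0.28571917  1.47548415
  0.11742196]
rows0:
travel[[-0.01,-0.07,0.86],[-0.01,-0.07,0.86],[-0.0,-0.08,0.86],[-0.0,-0.46,0.0],[-0.0,-0.46,0.0],[-0.0,-0.46,0.0],[-0.0,-0.46,0.0],[-0.0,-0.46,0.0],[-0.0,-0.46,0.0],[-0.0,-0.49,0.0]]
dr[[-0.01,-0.0,0.0],[-0.01,-0.0,0.0],[-0.0,-0.0,0.0],[-0.0,-0.0,0.0],[-0.0,-0.0,0.0],[-0.0,-0.0,0.0],[-0.0,-0.0,0.0],[-0.0,-0.0,0.0],[-0.0,-0.0,0.0],[-0.0,-0.0,0.0]]
top [(0.89, [529.0, 270.0, 43.0])]
scene [(0.85, [524.0, 269.0, 50.0])]
```

```bash
python3 - <<'E'
import cv2,numpy as np
a=cv2.imread("pics/after_top.png")[110:190,125:195]; b=cv2.imread("pics/after_scene.png")[222:312,318:398]
r=lambda i,w:cv2.resize(i,(w,500),interpolation=cv2.INTER_CUBIC)
cv2.imwrite("pics/after.png",np.hstack([r(a,400),r(b,400)]))
E
```

```text
(no output)
```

View pics/after.png

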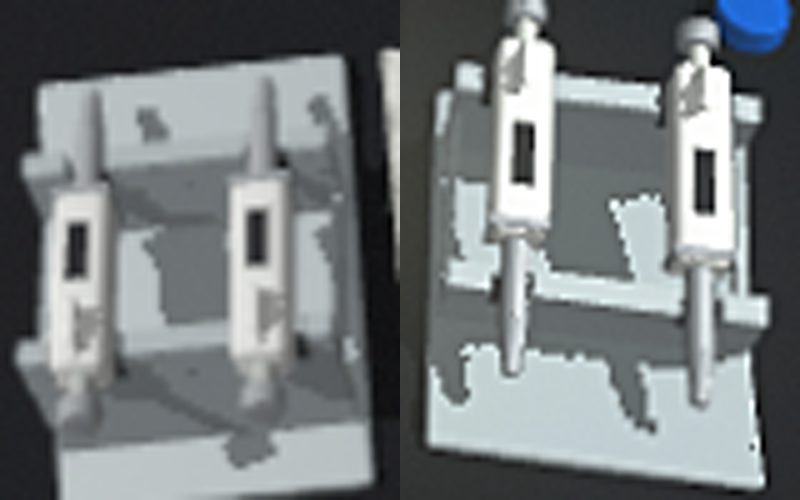

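Emit:
carry_out(
  travel=[
    [0, -0.07, 0.86],
    [0, -0.07, 0.86],
    [0, -0.08, 0.86],
    [0, -0.3, 0],
    [0, -0.4, 0],
    [0, -0.4, 0],
    [0, -0.4, 0],
    [0, -0.46, 0],
    [0, -0.46, 0],
    [0, -0.46, 0],
    [0, -0.4, 0],
    [0, 0, 0],
  ],
  dr=[
    [0, 0, 0],
    [0, 0, 0],
    [0, 0, 0],
    [0, 0, 0],
    [0, 0, 0],
    [0, 0, 0],
    [0, 0, 0],
    [0, 0, 0],
    [0, 0, 0],
    [0, 0, 0],
    [0, 0, 0],
    [0, 0, 0],
  ],
)

```text
time: 26.9
ee_pos: [593.1, -229.8, 168.8]
tool_rot: [2.157, 2.28, -0.002]
wrist_force: [0.2, 0.3, -0.1]
finger_gap: 0.8
grasp_force: 0.0
```

Both pipettes lie parallel in the rest: the spare at left in the scene crop (525,150), and at right in the top crop (262,260). I'll back away and check the lid.

Emit:
carry_out(
  travel=[
    [0, 0, -0.5],
    [0, 0, -0.8],
    [0.3, 0.5, -0.8],
    [-0.5, 0.5, -0.4],
    [-0.8, 0.5, 0],
    [-0.8, 0, 0],
    [-0.8, 0, 0],
    [-0.8, 0, 0],
    [0, 0, 0],
    [0, 0, 0],
    [0, 0, 0],
  ],
  dr=[
    [0, 0, 0],
    [0, 0, 0],
    [0, 0, 0],
    [0, 0, 0],
    [0, 0, 0],
    [0, 0, 0],
    [0, 0, 0],
    [0, 0, 0],
    [0, 0, 0],
    [0, 0, 0],
    [0, 0, 0],
  ],
)

```text
time: 28.28
ee_pos: [661.8, -359.5, 267.1]
tool_rot: [2.155, 2.286, -0.001]
wrist_force: [-0.6, 0.7, -0.4]
finger_gap: 0.5
grasp_force: 0.0
```

```bash
python3 - <<'E'
from h import *
print(bot.state()["ee_pos"])
for c in("top","scene"):
    f=bot.grab_frame(c)
    for l in("handle_a","marker","tube_cap","other_pipette"): print(c,l,[(round(float(d["score"]),2),np.round(d["location"]).tolist()) for d in bot.place_of(c,l)])
    cv2.imwrite(f"pics/end_{c}.png",f["frame"][:,:,::-1])
E
```

```text
[ 661.80952382 -359.54784315  267.05565263]
top handle_a [(0.9, [122.0, 297.0, 90.0]), (0.88, [460.0, -68.0, 86.0]), (0.86, [447.0, 79.0, 85.0]), (0.77, [120.0, -327.0, 86.0]), (0.73, [459.0, -240.0, 86.0])]
top marker [(0.56, [373.0, -337.0, 4.0])]
top tube_cap [(0.49, [373.0, 305.0, 1.0])]
top other_pipette [(0.94, [528.0, 269.0, 44.0])]
scene handle_a [(0.93, [118.0, -328.0, 85.0]), (0.85, [459.0, -233.0, 85.0]), (0.72, [449.0, 78.0, 84.0]), (0.71, [123.0, 298.0, 88.0]), (0.63, [455.0, -66.0, 87.0])]
scene marker [(0.52, [378.0, -338.0, -2.0])]
scene tube_cap [(0.7, [533.0, -76.0, -2.0]), (0.62, [367.0, 304.0, 1.0])]
scene other_pipette [(0.68, [528.0, 270.0, 49.0])]
```

View pics/end_scene.png

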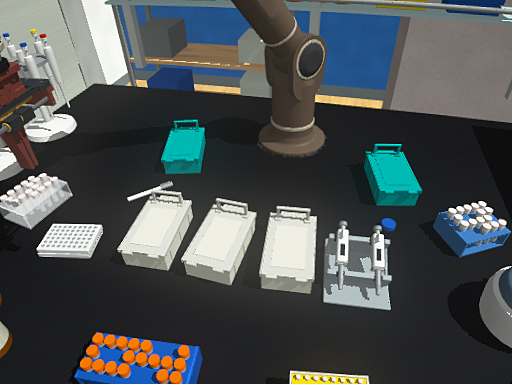

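The scene picture shows all three white cases shut at (155,228), (219,240) and (288,248). Both pipettes are in the rest at (342,255) and (378,255), the marker and cap are unmoved, and the arm is clear.

```bash
python3 -c "
from workcell import bot
print(bot.job_done())"
```

```text
the job is handed in; nothing more can be done
None
```

The spare pipette was in the first case I opened (the right-hand one) and now lies nose down in the rest's free place; all three cases are shut, the other pipette, marker and cap look unmoved, and the job was handed in at about 28 s.

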